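# Change over the sample carriers in the ellipsometer's dock

### The job

First turn the controller's selector knob to the square mark (load). Then lay the measured carriers that stand in the dock flat in the white tray, and slide every fresh carrier lying on the bench into a free bay of the dock, wafer end first and fully home against the stop (any order). When all that is done, turn the selector on to the round mark (scan), and leave the other things on the bench alone.

Things in the scene. Friction and masses are not known exactly. Their poses are not given: they have to be found in the camera images.
- dock: fixed dock with three side-by-side bays, floorless: carriers slide on the bench itself. Origin on the bench, middle bay; x points into the bays, y across; bay centre lines at y = -85, 0, +85 mm. A bay is a 67 mm wide slot; black lips overhang each side by 10 mm, 9 to 15 mm above the bench. Round rail noses start at x = -49 mm, lips at x = -40 mm
- dock_stop (a point): on the stop face at the end of the middle bay, x = +30 mm, y = 0 of the dock, 7 mm above the bench (the stop runs across all bays). Carriers go in wafer end first, the fin staying outside; fully home, the nose touches the stop, the carrier's origin at dock x = -30 mm and its fin's centre at x = -72 mm
- tray: fixed open white tray, 162 (x) x 184 (y) mm outside, walls 4 mm thick, 18 mm high, inner floor 4 mm above the bench. Origin: centre of its underside. Two carriers fit flat side by side, e.g. both along x at y = -43 and +43 mm
- selector (a joint): controller's selector knob, rad; grows clockwise seen from above; 0 to 3.0; starts in 0 to 0.6. Sprung detents every 0.5 rad (0, 0.5 .. 3.0) pull it in; under 0.1 N m turns it over a crest. Seven white marks around it: short ticks, but a square at 1.5 (load) and a round disc at 2.5 (scan)
- selector_grip (a point): grip point on the knob's axis, 84 mm above the bench: black upright bar 58 (x) x 14 (y) mm, 64 to 98 mm above the bench, on a disc of 32 mm radius. Turns with the knob: x along the bar, the white pointer line on its -x half. It stands on a fixed black case 130 x 130 x 50 mm
- old1: carrier: black plate 120 (x) x 64 (y) x 6 mm, dark round wafer on its +x part; upright aluminium grip fin at its back, 32 (x) x 10 (y) mm, centred at x = -42 mm, y = 0, top 51 mm above the plate's underside. Origin: centre of the underside; z up. 0.11-0.22 kg. A measured one, in a dock bay at the start (may be absent)
- old2: carrier: black plate 120 (x) x 64 (y) x 6 mm, dark round wafer on its +x part; upright aluminium grip fin at its back, 32 (x) x 10 (y) mm, centred at x = -42 mm, y = 0, top 51 mm above the plate's underside. Origin: centre of the underside; z up. 0.11-0.22 kg. A measured one, in a dock bay at the start (may be absent)
- old3: carrier: black plate 120 (x) x 64 (y) x 6 mm, dark round wafer on its +x part; upright aluminium grip fin at its back, 32 (x) x 10 (y) mm, centred at x = -42 mm, y = 0, top 51 mm above the plate's underside. Origin: centre of the underside; z up. 0.11-0.22 kg. A measured one, in a dock bay at the start (may be absent)
- fresh1: carrier: black plate 120 (x) x 64 (y) x 6 mm, dark round wafer on its +x part; upright aluminium grip fin at its back, 32 (x) x 10 (y) mm, centred at x = -42 mm, y = 0, top 51 mm above the plate's underside. Origin: centre of the underside; z up. 0.11-0.22 kg. A fresh one, lying on the bench at the start (may be absent)
- fresh1_nose (a point): middle of that carrier's front edge, 60 mm ahead of its origin, 3 mm above its underside
- fresh2: carrier: black plate 120 (x) x 64 (y) x 6 mm, dark round wafer on its +x part; upright aluminium grip fin at its back, 32 (x) x 10 (y) mm, centred at x = -42 mm, y = 0, top 51 mm above the plate's underside. Origin: centre of the underside; z up. 0.11-0.22 kg. A fresh one, lying on the bench at the start (may be absent)
- fresh2_nose (a point): middle of that carrier's front edge, 60 mm ahead of its origin, 3 mm above its underside
- fresh3: carrier: black plate 120 (x) x 64 (y) x 6 mm, dark round wafer on its +x part; upright aluminium grip fin at its back, 32 (x) x 10 (y) mm, centred at x = -42 mm, y = 0, top 51 mm above the plate's underside. Origin: centre of the underside; z up. 0.11-0.22 kg. A fresh one, lying on the bench at the start (may be absent)
- fresh3_nose (a point): middle of that carrier's front edge, 60 mm ahead of its origin, 3 mm above its underside
- lens_mount: bystander: lens ring on a short post with a round steel foot, 111 mm tall; origin under the foot
- solvent: bystander: white bottle, 52 mm across, 140 mm tall; origin under it
- driver: bystander: black-handled screwdriver 200 mm long, lying; origin at its middle
- optics_case: bystander: flat wooden case 80 x 110 x 30 mm; origin under its centre

How it is judged:
On the way, in this order (a step that is already met when the one before it is completed fails the run):
1. the selector is on the square mark (load) (value of joint selector between 1.38 and 1.62 rad), for 0.3 s.
2. with the selector on load, all measured carriers lie flat in the tray and all fresh ones are fully home in the dock (all of step 1 and x of fresh1_nose in the frame of dock between 0.025 and 0.034 m and y of fresh1_nose in the frame of dock between -0.095 and 0.095 m and x of each of fresh1, fresh2, fresh3 in the frame of dock below 0 m and height (world z) of each of fresh1, fresh2, fresh3 below 0.005 m and angle between each of fresh1, fresh2, fresh3, old1, old2, old3's own z axis and vertical below 0.06 rad and angle between the x axis of each of fresh1, fresh2, fresh3 and the x axis of dock, either way round below 0.07 rad and linear speed of each of fresh1, fresh2, fresh3, old1, old2, old3 below 0.02 m/s and x of fresh2_nose in the frame of dock between 0.025 and 0.034 m and y of fresh2_nose in the frame of dock between -0.095 and 0.095 m and x of fresh3_nose in the frame of dock between 0.025 and 0.034 m and y of fresh3_nose in the frame of dock between -0.095 and 0.095 m and x of old1 in the frame of tray between -0.055 and 0.055 m and y of old1 in the frame of tray between -0.07 and 0.07 m and z of each of old1, old2, old3 in the frame of tray below 0.009 m and x of old2 in the frame of tray between -0.055 and 0.055 m and y of old2 in the frame of tray between -0.07 and 0.07 m and x of old3 in the frame of tray between -0.055 and 0.055 m and y of old3 in the frame of tray between -0.07 and 0.07 m), for 0.2 s.
3. the selector is on the round mark (scan) (value of joint selector between 2.38 and 2.62 rad), for 0.3 s.
At the end, for the whole second after the job is handed in: the selector within 0.12 rad of the round mark (2.5 rad); every fresh carrier flat in a bay of the dock, wafer end first, nose within 5 mm of the stop; every measured carrier flat on the tray's floor; all at rest (all of step 3 and x of fresh1_nose in the frame of dock between 0.025 and 0.034 m and y of fresh1_nose in the frame of dock between -0.095 and 0.095 m and x of each of fresh1, fresh2, fresh3 in the frame of dock below 0 m and height (world z) of each of fresh1, fresh2, fresh3 below 0.005 m and angle between each of fresh1, fresh2, fresh3, old1, old2, old3's own z axis and vertical below 0.06 rad and angle between the x axis of each of fresh1, fresh2, fresh3 and the x axis of dock, either way round below 0.07 rad and linear speed of each of fresh1, fresh2, fresh3, old1, old2, old3 below 0.02 m/s and x of fresh2_nose in the frame of dock between 0.025 and 0.034 m and y of fresh2_nose in the frame of dock between -0.095 and 0.095 m and x of fresh3_nose in the frame of dock between 0.025 and 0.034 m and y of fresh3_nose in the frame of dock between -0.095 and 0.095 m and x of old1 in the frame of tray between -0.055 and 0.055 m and y of old1 in the frame of tray between -0.07 and 0.07 m and z of each of old1, old2, old3 in the frame of tray below 0.009 m and x of old2 in the frame of tray between -0.055 and 0.055 m and y of old2 in the frame of tray between -0.07 and 0.07 m and x of old3 in the frame of tray between -0.055 and 0.055 m and y of old3 in the frame of tray between -0.07 and 0.07 m); the robot touches nothing.
It fails at once if a measured carrier is drawn out before the selector is near load (distance of any of old1, old2, old3 from where it was at the start of the episode above 0.03 m and value of joint selector below 1.2 rad).
It fails at once if a bystander is shifted by more than 30 mm (distance of any of lens_mount, solvent, driver, optics_case from where it was at the start of the episode above 0.03 m).
Of old1, old2, old3 only 1 to 2 are there at a start; the rules pass over those that are not, and their reading is None.
Of fresh1, fresh2, fresh3 only 2 to 3 are there at a start; the rules pass over those that are not, and their reading is None.
At some moment in a run one of fresh1, fresh2, fresh3 may be knocked a few centimetres aside while the robot is not near it.
Once in a run the grip may slacken for a moment while it holds something.
It also fails if it takes over 210 s, if anything falls off the work surface, if the arm or the gripper's body presses on something with over 40 N, if the wrist force passes 120 N, or if a joint passes its speed limit or range.

### The arm

A 6-joint arm with a two-finger parallel gripper is mounted at the origin on the work surface. World frame = base frame: x ahead of the robot, y to its left, z up, the work surface at z = 0. Lengths are in m, angles in rad, forces in N, time in s.
With the tool pointing down it reaches from about 0.35 to 1 m from the base axis. Payload 7.1 kg.
Tool frame: the origin (TCP) lies between the finger pads; the fingertips stand 22 mm ahead of it and the grasp point (between the pads) lies 3 mm ahead of it; z points along the fingers, y is the line along which they close (so a half turn about z gives the same grasp; the last joint's range is limited). The gripper opens to 85 mm and grips with 20 to 120 N. Pads are 22 mm wide; open, the fingers measure 114 mm over their backs; the gripper's body (76 mm by 85 mm) begins 54 mm behind the grasp point. The pads swing forward as they close: fully open they stand 13 mm farther back than shut.
Start: joints at [1.31, 0.423, 1.63, -0, 1.089, -0.019], TCP at [0.15, 0.607, 0.229] pointing down, gripper open.
Joint ranges: [-3, 3], [-0.9, 2.11], [0.09, 2.58], [-1.31, 4.45], [0.11, 2.69], [-2.54, 2.54]. Speed limits (rad/s): [2.39, 2.39, 3.01, 3.14, 3.14, 3.14].

### API

Orientations are given as a rotation vector (axis times angle).
In Python, from rig import manip gives the robot as it stands. The module is installed in compiled form; this text tells all that it offers. Calls block until the motion is done:
- manip.move_to(position, orientation): joint-space move of the TCP to a pose.
- manip.servo_line(position, orientation=None, rate=0.15): straight line of the TCP; orientation=None keeps the orientation; rate is the mean speed in m/s.
- manip.set_joints(angles): joint-space move.
- manip.command_gripper(opening, f_grip=None): finger opening in m; f_grip is the grip in N (None keeps the last); returns when the fingers have stopped.
- manip.hold(seconds).
- manip.solve_ik(position, orientation): joint angles nearest the present ones, or None.
- manip.camera(name): name is "scene" or "top" or "wrist"; returns a dict with "image" (384x512x3 uint8, red, green, blue), "fx", "fy", "cx", "cy" (pixels), "cam_to_world" (4x4, takes a point from camera to world coordinates); the wrist camera has in their place "mount" (4x4, takes a point from camera to tool coordinates, whose origin is the TCP and whose axes are the flange's). Camera axes: x right, y down, z forward; pixel columns grow to the right and rows downward; lengths in m; the calibration is good to about 2 mm. A picture is of the moment at which its call begins: read the wrist's pose just before it. There is no depth.
A pose or a line that the arm cannot do raises manip.IKError and nothing moves.
- manip.sign_off(): hands the job in; it is judged then, once.
Readings, each from a call of its own:
- manip.get_time(): time.
- manip.get_joint_positions(): joint angles.
- manip.get_joint_vel(): joint speeds.
- manip.get_tau(): joint torques, N m.
- manip.get_position(): TCP position.
- manip.get_ee_rot(): TCP orientation.
- manip.get_contact_force(): force on the tool from outside, world axes, zero at the start.
- manip.get_torque(): the same for the moment, N m.
- manip.get_width(): finger opening in m.
- manip.get_grip_force(): force on a finger pad.
Only numpy, scipy, OpenCV 4.12 (cv2) and the standard library are available. Lean on these libraries where they do the work, as an engineer would, in place of code of your own. Each camera call takes 0.05 s, during which the arm holds its last target. There are 200 camera calls.

## Working session

There is one attempt and no reset: what is moved stays moved. The work goes in short steps, each a Python script; the robot and the scene stay as the last script left them, time stands still between calls to the robot, and variables do not carry over. Pictures are saved under pics/ and viewed, at most 14 in all, crops included, and the job is handed in when it is done.

```bash
mkdir -p pics; python3 - <<'E'
from rig import manip
import cv2,numpy as np
for n in("scene","top"):
    c=manip.camera(n); im=c["image"]
    cv2.imwrite(f"pics/{n}0.png",cv2.resize(im[:,:,::-1],(800,600),interpolation=cv2.INTER_CUBIC))
    cv2.imwrite(f"pics/{n}0_raw.png",im[:,:,::-1])
    print(n,c["fx"],c["fy"],c["cx"],c["cy"],np.round(c["cam_to_world"],4).tolist())
print(manip.camera("wrist")["mount"],manip.get_ee_rot(),manip.get_time())
E
```

```text
scene 359.70219913687043 359.70219913687043 261.4984613114743 185.0546533483406 [[-0.2217, 0.6459, -0.7305, 1.2776], [0.975, 0.1598, -0.1545, 0.1954], [0.0169, -0.7465, -0.6652, 0.731], [0.0, 0.0, 0.0, 1.0]]
top 381.36399161816263 381.36399161816263 252.60792105225906 192.2948121013842 [[0.0275, -0.9934, 0.1112, 0.4679], [-0.9996, -0.0279, -0.0027, 0.0577], [0.0057, -0.1111, -0.9938, 1.0794], [0.0, 0.0, 0.0, 1.0]]
[[ 1.11080935e-03 -9.60811699e-01 -2.77199647e-01  6.91731080e-02]
 [ 9.99998228e-01  6.45909419e-04  1.76843681e-03 -7.43315470e-04]
 [-1.52008891e-03 -2.77201120e-01  9.60810714e-01 -1.45554436e-01]
 [ 0.00000000e+00  0.00000000e+00  0.00000000e+00  1.00000000e+00]] [-3.78867907e-01 -3.11848415e+00  1.82782010e-03] 0.15
```

View pics/top0.png

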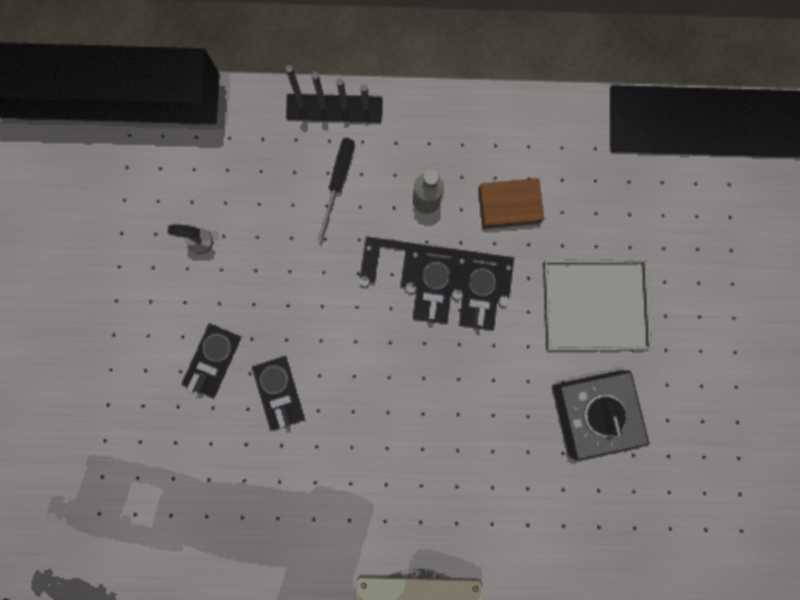

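View pics/scene0.png

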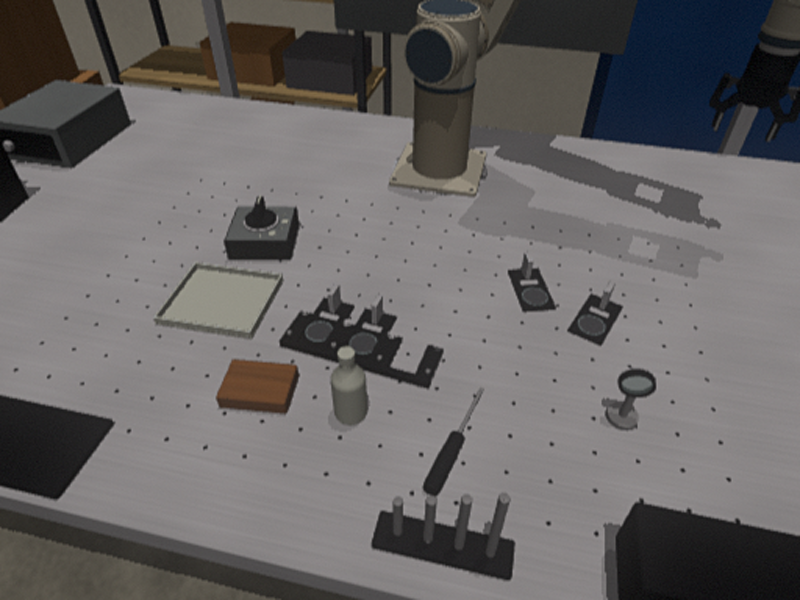

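Top view (800x600 scale): two measured carriers in the middle and right bays, left bay (≈390,265) free; fresh carriers at ≈(211,361) and (278,393); tray (596,306); knob (604,416), square mark (577,424), disc (583,396). The scene view agrees with this.

```bash
cat > h.py <<'E'
from rig import manip
import cv2,numpy as np
from scipy.spatial.transform import Rotation as Ro
def ori(psi):  # tool down, y axis (closing line) at world angle psi
    c,s=np.cos(psi),np.sin(psi)
    return Ro.from_matrix(np.array([[-s,c,0],[c,s,0],[0,0,-1.]])).as_rotvec()
def shot(name,cam="wrist"):
    T=np.eye(4);T[:3,3]=manip.get_position();T[:3,:3]=Ro.from_rotvec(manip.get_ee_rot()).as_matrix()
    c=manip.camera(cam)
    M=T@c["mount"] if cam=="wrist" else c["cam_to_world"]
    cv2.imwrite(f"pics/{name}.png",cv2.resize(c["image"][:,:,::-1],(800,600),interpolation=cv2.INTER_CUBIC))
    np.savez(f"pics/{name}.npz",M=M,K=[c["fx"],c["fy"],c["cx"],c["cy"]])
    return c["image"]
def p2w(name,uv,z=0.):   # uv in 800x600 pixels
    d=np.load(f"pics/{name}.npz");M=d["M"];fx,fy,cx,cy=d["K"]
    uv=(np.atleast_2d(uv)+.5)*.64-.5
    r=np.c_[(uv[:,0]-cx)/fx,(uv[:,1]-cy)/fy,np.ones(len(uv))]@M[:3,:3].T
    return (M[:3,3]+r*((z-M[2,3])/r[:,2])[:,None])[:,:2]
def w2p(name,P):
    d=np.load(f"pics/{name}.npz");fx,fy,cx,cy=d["K"]
    q=(np.atleast_2d(P)-d["M"][:3,3])@d["M"][:3,:3]
    return (np.c_[fx*q[:,0]/q[:,2]+cx,fy*q[:,1]/q[:,2]+cy]+.5)/.64-.5
E
python3 - <<'E'
from h import *
shot("top1","top")
est={k:p2w("top1",uv,z)[0] for k,uv,z in [("knob",(604,416),.06),("dock",(433,285),.01),("f1",(211,361),.006),("f2",(278,393),.006),("tray",(596,306),.018)]}
print({k:np.round(v,3) for k,v in est.items()})
for k in("f1","f2","dock","knob"):
    x,y=est[k]
    h=.3 if k=="dock" else .26
    manip.move_to([x-.05,y,h],ori(np.pi/2)); shot(k)
    print(k,manip.get_time(),w2p(k,[x,y,.0]),manip.get_joint_positions()[5])
E
```

```text
{'knob': array([ 0.396, -0.303]), 'dock': array([ 0.618, -0.013]), 'f1': array([0.47 , 0.381]), 'f2': array([0.417, 0.258]), 'tray': array([ 0.587, -0.306])}
f1 1.5833 [[409.06995974 302.9061286 ]] -0.855039850451485
f2 2.225 [[409.10859935 301.79360414]] -0.9835579268063026
dock 3.5583 [[408.33805088 289.93554915]] -1.6145968703993967
knob 4.9833 [[409.52836018 301.01145952]] -2.3155507173141148
```

View pics/knob.png

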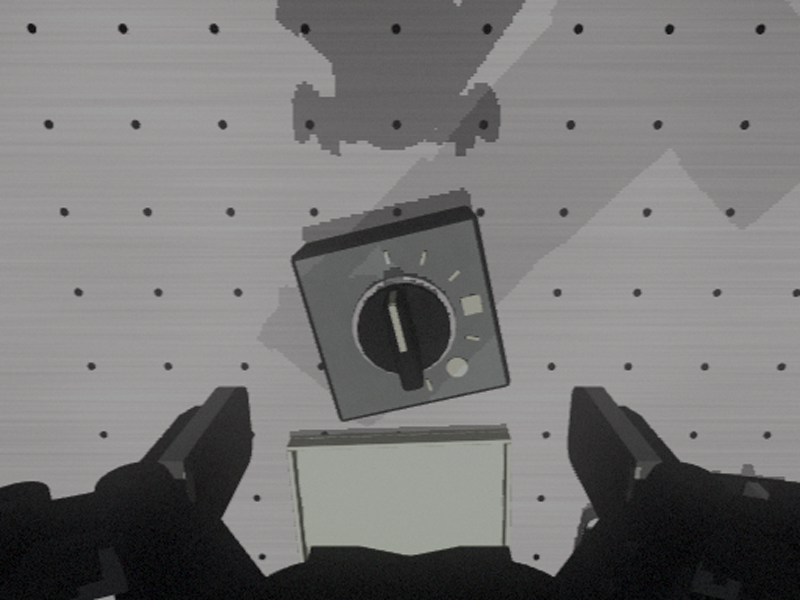

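View pics/dock.png

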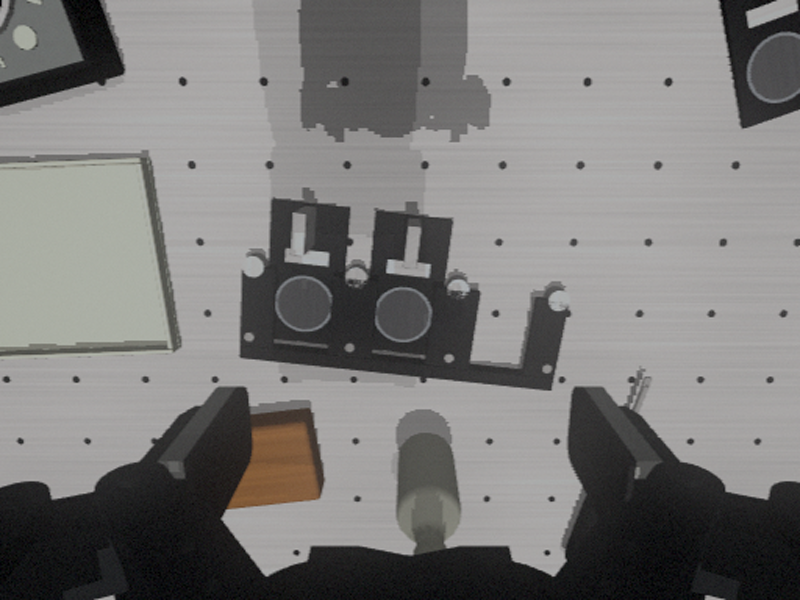

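View pics/f1.png

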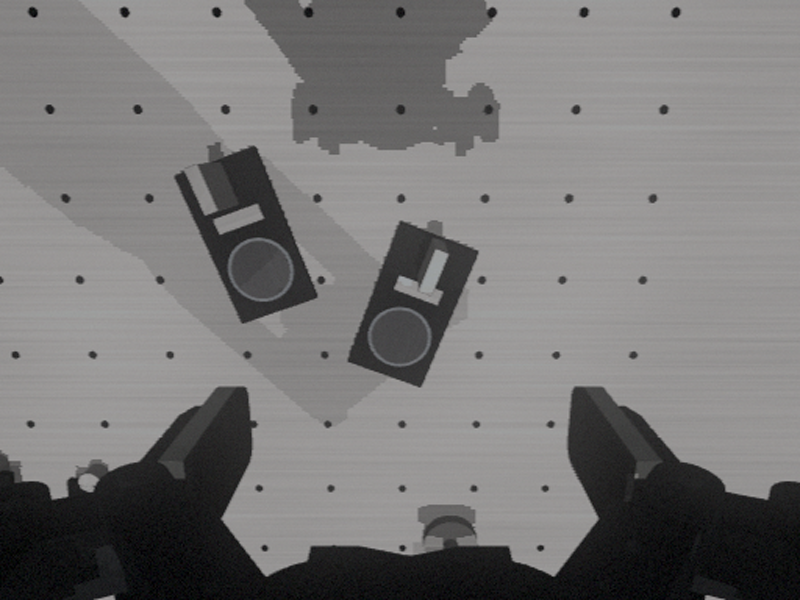

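View pics/f2.png

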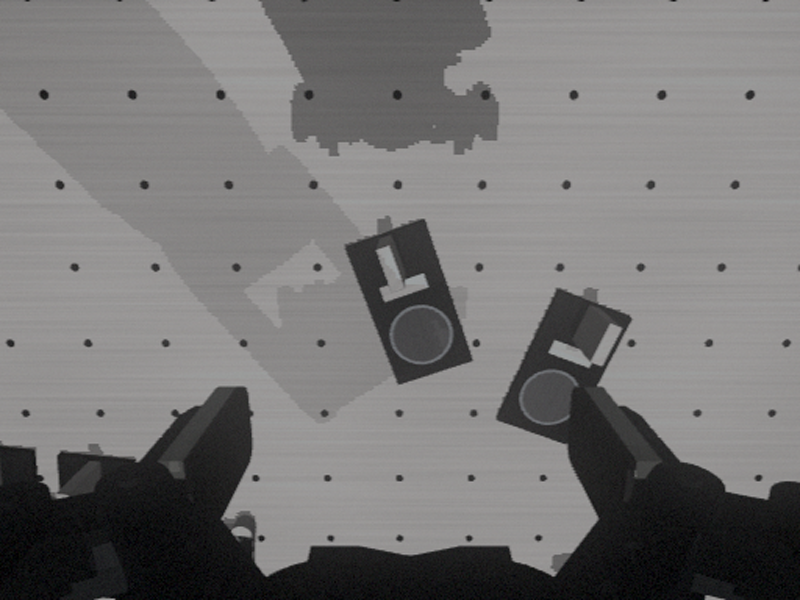

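Knob view: marks at (387,257)=0, (422,258), (454,275), square (472,305), (473,338), disc (457,367), (430,384)=3.0; the pointer points to about the 0 mark, bar ends (394,292)/(412,388). Dock view: carriers in two bays with back corners (272,198)/(350,207) and (375,211)/(453,219), right bay in this picture free. f1/f2 views show clear plate corners of both fresh carriers.

```bash
cat >> h.py <<'E'
CAR=np.array([[-60,32],[-60,-32],[60,-32],[60,32]])/1000.
def fit(model,pts):  # rigid 2D fit -> x,y,yaw,rms
    m0,p0=model.mean(0),pts.mean(0);a,b=model-m0,pts-p0
    th=np.arctan2((a[:,0]*b[:,1]-a[:,1]*b[:,0]).sum(),(a*b).sum())
    R=np.array([[np.cos(th),-np.sin(th)],[np.sin(th),np.cos(th)]])
    t=p0-R@m0
    return *t,th,np.sqrt((((pts-(model@R.T+t)))**2).sum(1).mean())
E
python3 - <<'E'
from h import *
np.set_printoptions(precision=4,suppress=True)
# image right=+y, up=-x: back corners: +y is right
print("f1",fit(CAR,p2w("f1",[(478,250),(401,222),(348,360),(421,387)],.006)))
print("f2 ",fit(CAR,p2w("f2",[(424,220),(345,245),(399,384),(471,360)],.006)))
print("f1b",fit(CAR,p2w("f2",[(632,318),(557,289),(497,418),(567,443)],.006)))
A=p2w("dock",[(272,198),(350,207)],.006);B=p2w("dock",[(375,211),(453,219)],.006)
print("old backs",A,B,A.mean(0),B.mean(0))
for z in(.012,.015,.018,.02):
  S=p2w("dock",[(249,337),(349,347),(449,358),(547,369)],z);N=p2w("dock",[(254,265),(356,274),(458,287),(559,299)],z)
  for n,P in(("S",S),("N",N)):
    d=P[-1]-P[0];print(z,n,np.linalg.norm(d)/3,np.arctan2(-d[0],d[1]),P.mean(0))
print("stop",p2w("dock",[(470,363),(522,367)],.015), "finB",p2w("dock",[(417,222),(408,268)],.051),"finA",p2w("dock",[(300,213),(296,258)],.051))
T=np.array([[81,92],[81,-92],[-81,-92],[-81,92]])/1000.
print("tray",fit(T,p2w("top1",[(544,262),(645,262),(648,351),(547,351)],.018)))
m=p2w("knob",[(387,257),(422,258),(454,275),(472,305),(473,338),(457,367),(430,384)],.05)
from scipy.optimize import least_squares
ang=np.arange(7)*.5
r=least_squares(lambda v:(m-(v[:2]+v[2]*np.c_[np.cos(v[3]-ang),np.sin(v[3]-ang)])).ravel(),[*m.mean(0),.045,np.pi]);
print("marks centre,r,dir0",r.x,np.abs(r.fun).max())
b=p2w("knob",[(394,292),(412,388)],.098);print("bar",b.mean(0),np.linalg.norm(b[1]-b[0]),np.arctan2(*(b[0]-b[1])[::-1]))
E
```

```text
f1 (np.float64(0.4721777997818895), np.float64(0.3825693937012477), np.float64(-0.36370553974683156), np.float64(0.0010193293995104937))
f2  (np.float64(0.41780069381510043), np.float64(0.2594242105014974), np.float64(0.33396269512419396), np.float64(0.0012420428373145767))
f1b (np.float64(0.4719868655923117), np.float64(0.3821982479555758), np.float64(-0.36111207579341753), np.float64(0.0010097265848319035))
old backs [[ 0.5399 -0.1235]
 [ 0.5469 -0.0607]] [[ 0.5501 -0.0405]
 [ 0.5565  0.0231]] [ 0.5434 -0.0921] [ 0.5533 -0.0087]
0.012 S 0.08647470875524915 -0.11327539894662711 [ 0.6713 -0.021 ]
0.012 N 0.08520824249797156 -0.11283773108019778 [ 0.6075 -0.0139]
0.015 S 0.08587593721399146 -0.11327539894662686 [ 0.6701 -0.021 ]
0.015 N 0.08461824027162383 -0.11283773108019794 [ 0.6068 -0.0139]
0.018 S 0.08527716567273379 -0.11327539894662707 [ 0.6689 -0.0209]
0.018 N 0.08402823804527614 -0.11283773108019808 [ 0.606  -0.0139]
0.02 S 0.08487798464522871 -0.11327539894662701 [ 0.6681 -0.0209]
0.02 N 0.08363490322771099 -0.1128377310801976 [ 0.6055 -0.0139]
stop [[0.6794 0.0401]
 [0.6831 0.0853]] finB [[ 0.5528 -0.007 ]
 [ 0.5874 -0.0135]] finA [[ 0.5464 -0.0925]
 [ 0.5799 -0.0973]]
tray (np.float64(0.587067119818174), np.float64(-0.3059473411647756), np.float64(0.026067940392035558), np.float64(0.0016510752908754274))
marks centre,r,dir0 [ 0.3989 -0.3071  0.0494  3.3798] 0.0006847283296465556
bar [ 0.3931 -0.3071] 0.06336094480790282 -2.9685664804200864
```

```bash
cat >> h.py <<'E'
KC=np.array([.398,-.307]);D0=3.38
DO=np.array([.6428,-.0183]);DY=-.113
def d2w(p,o=DO,y=DY): 
    c,s=np.cos(y),np.sin(y);return np.asarray(o)+np.array([c*p[0]-s*p[1],s*p[0]+c*p[1]])
def turn(a,b):
    psi=lambda v:D0-np.pi/2-v
    manip.command_gripper(.04)
    manip.move_to([*KC,.2],ori(psi(a)));manip.servo_line([*KC,.09],rate=.1)
    manip.command_gripper(0,40);print("w",manip.get_width(),manip.get_grip_force())
    for v in np.linspace(a,b,8)[1:]:
        manip.move_to([*KC,.09],ori(psi(v)))
    print("F",np.round(manip.get_contact_force(),1),np.round(manip.get_torque(),2))
    manip.hold(.3);manip.command_gripper(.04);manip.servo_line([*KC,.2],rate=.15)
E
python3 - <<'E'
from h import *
turn(.03,1.5)
manip.move_to([KC[0]-.05,KC[1],.26],ori(1.5));manip.hold(.2);shot("knob2");print(manip.get_time())
E
```

```text
w 0.012547043098097725 39.211299419403076
F [-5.1 -3.7  8.2] [-0.72  1.03 -0.05]
12.6917
```

View pics/knob2.png

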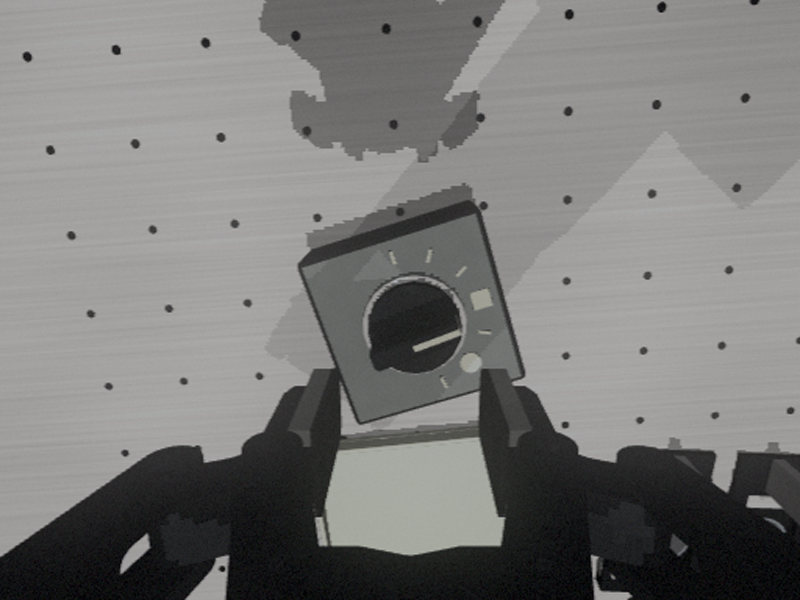

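The pointer line runs from (413,350) to (460,332), on a bar raised well above the marks; I compute its value.

```bash
python3 - <<'E'
from h import *
b=p2w("knob2",[(460,332),(413,350)],.098);d=b[0]-b[1]
print("value",(D0-np.arctan2(d[1],d[0]))%(2*np.pi),b)
print(p2w("knob2",[(481,300),(471,363)],.05))
b=p2w("knob",[(392,293),(404,351)],.098);d=b[0]-b[1];print("start",(D0-np.arctan2(d[1],d[0]))%(2*np.pi))
E
```

```text
value 1.4907308680270284 [[ 0.38988181 -0.27943535]
 [ 0.39952328 -0.30867894]]
[[ 0.38488663 -0.26029056]
 [ 0.43119626 -0.2689609 ]]
start 0.04838236023062237
```

```bash
cat >> h.py <<'E'
TO=np.array([.587,-.306]);TY=.026
GZ=.041
def stat(s):print(s,"w %.4f f %.0f"%(manip.get_width(),manip.get_grip_force()),"F",np.round(manip.get_contact_force(),1),"t %.1f"%manip.get_time())
def grab(p,yaw):
    manip.command_gripper(.04)
    manip.move_to([*p,.15],ori(yaw+np.pi/2));manip.servo_line([*p,GZ],rate=.12)
    manip.command_gripper(0,70);stat("grab")
def drop(z=.15):
    manip.command_gripper(.035);q=manip.get_position();manip.servo_line([q[0],q[1],z],rate=.15)
def unload(bay,ty):
    grab(d2w([-.072,bay]),DY)
    manip.servo_line([*d2w([-.19,bay]),GZ],rate=.08);stat("out");manip.command_gripper(0,70)
    q=d2w([-.19,bay]);manip.servo_line([*q,GZ+.05],rate=.1);stat("up")
    t=d2w([-.042,ty],TO,TY)
    manip.servo_line([*t,GZ+.05],ori(TY+np.pi/2),rate=.15);stat("over")
    manip.servo_line([*t,GZ+.005],rate=.08);stat("down");drop()
E
python3 - <<'E'
from h import *
unload(-.085,-.043)
manip.move_to([.5,-.2,.32],ori(np.pi/2));shot("a1")
E
```

```text
grab w 0.0074 f 69 F [-0.5  0.1  5.1] t 15.6
out w 0.0075 f 70 F [ 5.2 -0.6 12.2] t 17.2
up w 0.0074 f 69 F [ 1.3 -0.5 -0.8] t 18.1
over w 0.0074 f 69 F [-0.5  0.2 -1.7] t 20.1
down w 0.0071 f 70 F [-5.9  3.9 10.6] t 20.9
```

View pics/a1.png

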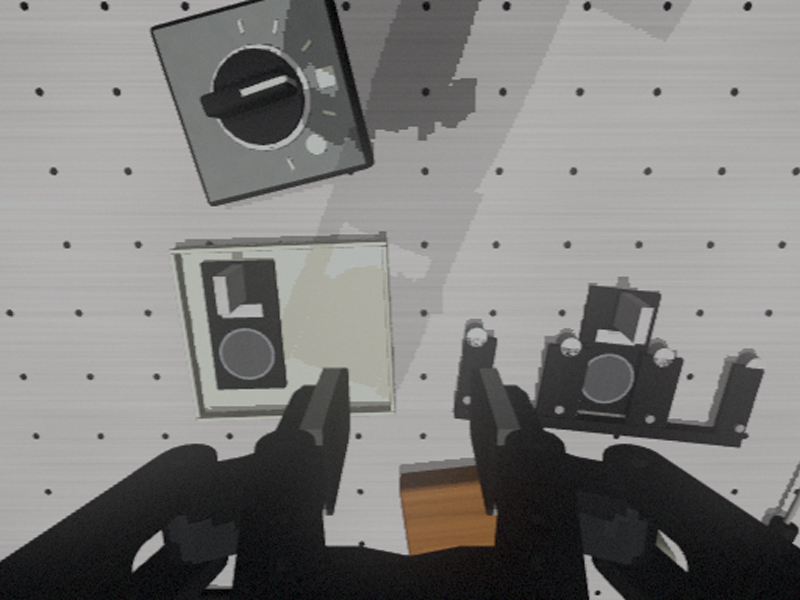

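The first measured carrier lies flat in the tray's left half, corners about (203,262)–(286,387); right half free. Next the middle bay, then a fresh look at both fresh carriers.

```bash
python3 - <<'E'
from h import *
unload(0,.043)
manip.move_to([.36,.31,.30],ori(np.pi/2));manip.command_gripper(.085);shot("b1")
E
```

```text
grab w 0.0071 f 69 F [-1.3 -0.2  6.5] t 25.8
out w 0.0073 f 70 F [ 5.  -0.9 11.5] t 27.4
up w 0.0075 f 69 F [ 0.1  0.8 -0.1] t 28.2
over w 0.0073 f 69 F [-0.1  0.5 -0.5] t 30.3
down w 0.0073 f 70 F [-4.7  2.8 10.3] t 31.0
```

View pics/b1.png

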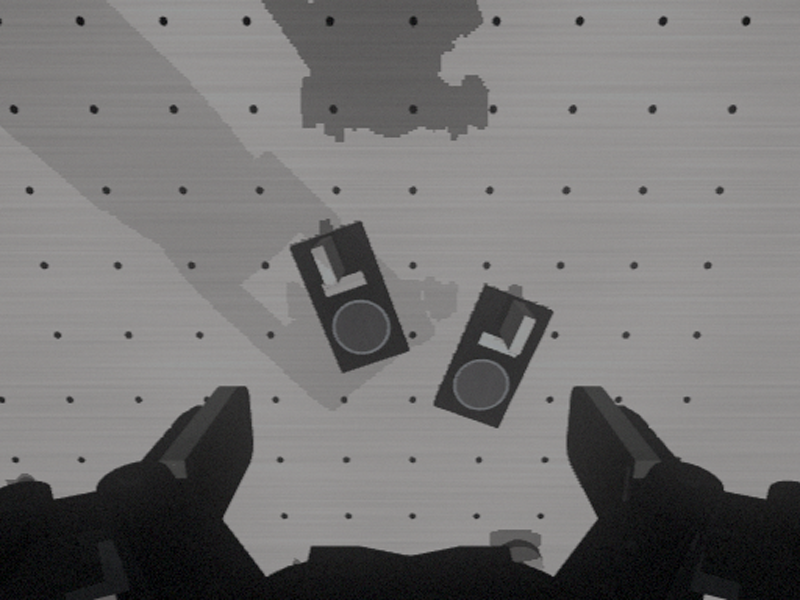

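Both fresh carriers are where they were: left one with corners (361,222),(290,246),(343,372),(409,350), right one (553,311),(485,285),(434,405),(499,427).

```bash
cat >> h.py <<'E'
def load(pose,bay):
    x,y,yaw=pose[:3];pre=[-.19,bay]
    grab(d2w([-.042,0],[x,y],yaw),yaw)
    manip.servo_line([*d2w(pre),GZ],ori(DY+np.pi/2),rate=.1);manip.command_gripper(0,70);manip.hold(.2);stat("pre")
    f0=manip.get_contact_force();ux=np.array([np.cos(DY),np.sin(DY),0])
    xs=np.r_[np.arange(-.18,-.079,.01),np.arange(-.078,-.064,.001)]
    for s in xs:
        manip.servo_line([*d2w([s,bay]),GZ],rate=.05 if s<-.079 else .02)
        f=manip.get_contact_force()-f0;r=-f@ux
        if s>-.12 and int(round(s*1000))%10==0 or s>-.079:print("%.3f r %.1f lat %.1f w %.4f"%(s,r,f@[-ux[1],ux[0],0],manip.get_width()))
        if abs(r)>22 or np.hypot(*f[:2])>35:break
    stat("end");return s
E
python3 - <<'E'
from h import *
f2=fit(CAR,p2w("b1",[(361,222),(290,246),(343,372),(409,350)],.006));f1=fit(CAR,p2w("b1",[(553,311),(485,285),(434,405),(499,427)],.006))
print(np.round(f2,4),np.round(f1,4))
s=load(f2,0.)
if s>-.08:
    drop();manip.move_to([.53,0,.3],ori(np.pi/2))
shot("c1")
E
```

```text
[0.4179 0.2602 0.3382 0.0009] [ 0.4722  0.3826 -0.3565  0.0006]
grab w 0.0074 f 69 F [-1.3 -1.2  6.6] t 37.7
pre w 0.0072 f 70 F [-0.1  3.   8.7] t 40.8
end w 0.0073 f 74 F [-26.9  11.1  44.8] t 41.2
```

View pics/c1.png

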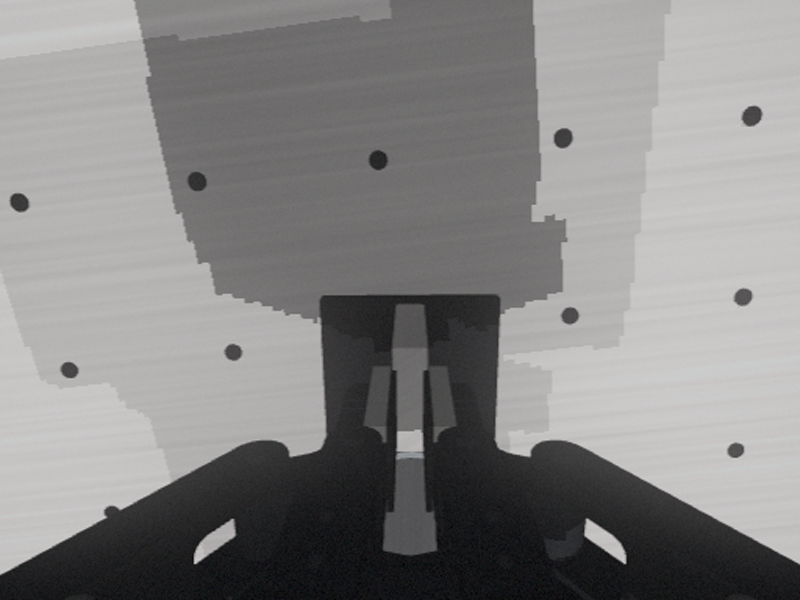

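The carrier is still gripped on its fin, back edge at (320–500,296), well outside the dock. The push drove 45 N down onto the bench, so it's friction, not a jam. I check position and force, and relieve it.

```bash
python3 - <<'E'
from h import *
np.set_printoptions(precision=4,suppress=True)
def w2d(p):
    c,s=np.cos(DY),np.sin(DY);v=np.asarray(p)[:2]-DO;return np.array([c*v[0]+s*v[1],-s*v[0]+c*v[1]])
q=manip.get_position();print(q,w2d(q),manip.get_contact_force(),manip.get_torque(),manip.get_ee_rot()-ori(DY+np.pi/2))
print("back corners",[w2d(p) for p in p2w("c1",[(320,296),(500,296)],.006)])
for dz in(.0005,.001,.0015,.002,.003):
    manip.servo_line([q[0],q[1],q[2]+dz],rate=.02);manip.hold(.15);print(dz,manip.get_position()[2],manip.get_contact_force(),manip.get_torque())
    if manip.get_contact_force()[2]<2:break
E
```

```text
[0.4545 0.0032 0.0415] [-0.1895  0.0001] [-28.6801  11.3457  45.0104] [1.9125 4.6147 0.0362] [-0.3548 -6.2552 -0.001 ]
back corners [array([-0.2083, -0.0319]), array([-0.2083,  0.0313])]
0.0005 0.041927288793278436 [ 0.7697  1.1822 -1.3909] [-0.0164  0.0612 -0.0082]
```

Raising by 0.5 mm freed it completely. I insert with the plate floating about 1 mm (the lips leave 3 mm).

```bash
cat >> h.py <<'E'
def w2d(p):
    c,s=np.cos(DY),np.sin(DY);v=np.asarray(p)[:2]-DO;return np.array([c*v[0]+s*v[1],-s*v[0]+c*v[1]])
def insert(bay,z,start,fmax=20):
    f0=manip.get_contact_force();ux=np.array([np.cos(DY),np.sin(DY),0])
    for s in np.r_[np.arange(start,-.08,.005),np.arange(-.08,-.062,.001)]:
        manip.servo_line([*d2w([s,bay]),z],rate=.05 if s<-.08 else .02)
        f=manip.get_contact_force()-f0;r=-f@ux;q=manip.get_position()
        print("%.3f at %s z %.4f r %.1f lat %.1f z %.1f w %.4f"%(s,np.round(w2d(q),4),q[2],r,f@[-ux[1],ux[0],0],f[2],manip.get_width()))
        if np.linalg.norm(f)>fmax:break
    return s
E
python3 - <<'E'
from h import *
manip.command_gripper(0,70)
q=manip.get_position();manip.servo_line([q[0],q[1],GZ+.002],rate=.02);manip.hold(.2);stat("lift")
insert(0,GZ+.002,-.185)
E
```

```text
lift w 0.0072 f 68 F [ 0.5 -0.2 -0.7] t 42.7
-0.185 at [-0.1845  0.    ] z 0.0431 r 0.2 lat 0.7 z -1.3 w 0.0070
-0.180 at [-0.1794  0.    ] z 0.0430 r -0.1 lat 0.6 z -1.0 w 0.0074
-0.175 at [-0.1745  0.    ] z 0.0430 r 0.4 lat -0.1 z -1.2 w 0.0074
-0.170 at [-0.1695  0.    ] z 0.0431 r 0.7 lat -0.2 z -0.9 w 0.0074
-0.165 at [-0.1646  0.    ] z 0.0430 r 1.9 lat -1.3 z -0.8 w 0.0073
-0.160 at [-0.1595  0.    ] z 0.0430 r 0.8 lat 0.1 z -0.8 w 0.0071
-0.155 at [-0.1545  0.    ] z 0.0431 r 0.6 lat 0.8 z -0.5 w 0.0071
-0.150 at [-0.1495  0.    ] z 0.0431 r 1.5 lat -0.4 z -0.4 w 0.0074
-0.145 at [-0.1445  0.    ] z 0.0430 r 0.3 lat -0.2 z -0.7 w 0.0071
-0.140 at [-0.1395  0.    ] z 0.0431 r 0.5 lat 0.1 z -1.5 w 0.0073
-0.135 at [-0.1345  0.    ] z 0.0430 r 0.4 lat 0.9 z -0.1 w 0.0074
-0.130 at [-0.1295  0.    ] z 0.0431 r 0.4 lat 0.2 z -1.5 w 0.0078
-0.125 at [-0.1245  0.    ] z 0.0431 r 1.0 lat -0.2 z -2.4 w 0.0073
-0.120 at [-0.1195  0.    ] z 0.0431 r 0.2 lat 0.3 z -0.8 w 0.0074
-0.115 at [-0.1145  0.    ] z 0.0431 r 0.2 lat 0.1 z -0.9 w 0.0073
-0.110 at [-0.1095  0.    ] z 0.0431 r 0.2 
[... 866 characters left out ...]
r 0.3 lat 0.8 z -1.5 w 0.0074
-0.072 at [-0.0719  0.    ] z 0.0430 r 0.6 lat 0.1 z -1.0 w 0.0072
-0.071 at [-0.0709  0.    ] z 0.0430 r 0.9 lat -0.9 z -0.8 w 0.0070
-0.070 at [-0.0699  0.    ] z 0.0430 r -0.1 lat 0.5 z -1.0 w 0.0074
-0.069 at [-0.0689  0.    ] z 0.0430 r 0.7 lat 0.6 z -1.5 w 0.0075
-0.068 at [-0.0679 -0.    ] z 0.0430 r 0.6 lat -0.3 z -0.8 w 0.0072
-0.067 at [-0.0669  0.    ] z 0.0430 r 0.8 lat 0.8 z -1.0 w 0.0073
-0.066 at [-0.0662 -0.    ] z 0.0429 r 2.0 lat 0.9 z -0.7 w 0.0072
-0.065 at [-0.0662 -0.    ] z 0.0427 r 6.5 lat 0.2 z 0.8 w 0.0074
-0.064 at [-0.0663  0.    ] z 0.0425 r 8.3 lat 0.7 z 3.6 w 0.0071
-0.063 at [-0.0664 -0.    ] z 0.0423 r 10.7 lat 2.2 z 4.6 w 0.0069
```

Smooth all the way, firm contact with the stop at TCP x≈-0.066. Release and look.

```bash
python3 - <<'E'
from h import *
manip.servo_line([*d2w([-.0645,0]),GZ+.0005],rate=.02);manip.hold(.2);stat("low")
drop();manip.move_to([*d2w([-.1,0])-[.03,0],.25],ori(DY+np.pi/2));shot("c2")
E
```

```text
low w 0.0073 f 70 F [-8.7  0.6  9.4] t 53.0
```

View pics/c2.png

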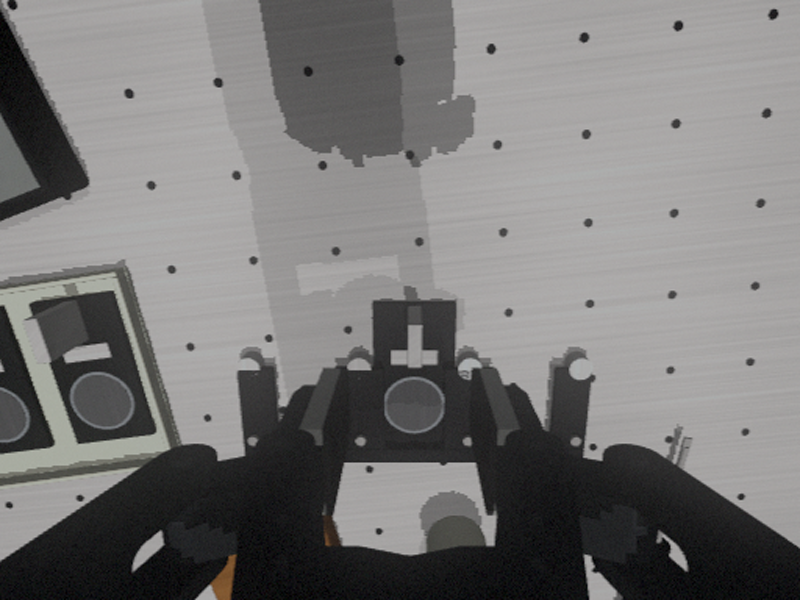

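Middle bay now holds the carrier: back corners (373,301),(456,300), dock rear edge at row ≈462. Second measured carrier lies in the tray. I compare the insertion depth with the initial picture.

```bash
python3 - <<'E'
from h import *
f=lambda n,uv,z:[np.round(w2d(p),4).tolist() for p in p2w(n,uv,z)]
print("c2 back",f("c2",[(373,301),(456,300)],.006),"rear",f("c2",[(345,462),(480,462)],.015),"screws",f("c2",[(252,441),(361,441),(467,441),(575,441)],.015),"noses",f("c2",[(252,362),(358,362),(470,362),(580,369)],.015))
print("dock back",f("dock",[(272,198),(350,207),(375,211),(453,219)],.006),"rear",f("dock",[(242,357),(550,389)],.015),"screws",f("dock",[(249,337),(349,347),(449,358),(547,369)],.015),"noses",f("dock",[(254,265),(356,274),(458,287),(559,299)],.015))
E
```

```text
c2 back [[-0.0857, -0.0312], [-0.0865, 0.0316]] rear [[0.0473, -0.0556], [0.0472, 0.0536]] screws [[0.0282, -0.1292], [0.0281, -0.0422], [0.0281, 0.0425], [0.0281, 0.1288]] noses [[-0.0398, -0.1237], [-0.0398, -0.0428], [-0.0398, 0.0427], [-0.0341, 0.1272]]
dock back [[-0.0904, -0.1161], [-0.0905, -0.053], [-0.0896, -0.0325], [-0.0904, 0.0314]] rear [[0.0467, -0.1336], [0.0461, 0.1355]] screws [[0.0277, -0.1283], [0.027, -0.0429], [0.0273, 0.0435], [0.0277, 0.1294]] noses [[-0.0356, -0.1262], [-0.0376, -0.0426], [-0.0363, 0.0424], [-0.0356, 0.1276]]
```

The fresh carrier sits 4 mm deeper than the measured ones did, against the stop. Before the next pick I re-measure the other fresh carrier by segmentation, in case it was knocked.

```bash
python3 - <<'E'
from h import *
manip.move_to([.41,.38,.28],ori(np.pi/2));manip.command_gripper(.085);shot("g1")
g=cv2.imread("pics/g1.png",0);m=((g<75)*255).astype(np.uint8);m[385:]=0 if False else m[385:]
m=cv2.morphologyEx(m,cv2.MORPH_OPEN,np.ones((5,5)))
n,l,st,c=cv2.connectedComponentsWithStats(m)
for i in range(1,n):
    if 3000<st[i,4]<16000 and st[i,1]+st[i,3]<560:
        pts=np.argwhere(l==i)[:,::-1].astype(np.float32);r=cv2.minAreaRect(pts);b=cv2.boxPoints(r);print(st[i],b.round(0).tolist())
        P=p2w("g1",b,.006);print(np.round(P,4).tolist(),P.mean(0))
print("expected",w2p("g1",np.c_[[d2w(q,[.4722,.3826],-.358) for q in CAR],[.006]*4]).round(0).tolist())
E
```

```text
[ 354  232  122  154 7023] [[350.0, 361.0], [402.0, 229.0], [477.0, 258.0], [424.0, 391.0]]
[[0.5162, 0.3295], [0.404, 0.3739], [0.4274, 0.4331], [0.5432, 0.3924]] [0.47268024 0.38221808]
expected [[477.0, 258.0], [402.0, 230.0], [352.0, 363.0], [423.0, 387.0]]
```

```bash
python3 - <<'E'
from h import *
yaw=-.36;z=GZ+.002;bay=.085
p=d2w([-.042,0],[.4722,.3824],yaw);grab(p,yaw)
manip.servo_line([*p,z],rate=.02)
pre=d2w([-.19,bay]);manip.servo_line([*pre,z],ori(DY+np.pi/2),rate=.1)
manip.command_gripper(0,70);manip.hold(.2);stat("pre");shot("e0")
f=manip.get_contact_force()
if np.linalg.norm(f)<8 and manip.get_width()>.005: print("s",insert(bay,z,-.185,14));shot("e1")
E
```

```text
grab w 0.0072 f 69 F [-1.5 -1.2  5.6] t 59.5
pre w 0.0072 f 68 F [-0.3  0.2 -1.4] t 63.4
-0.185 at [-0.1844  0.0851] z 0.0431 r -0.9 lat 0.1 z -0.4 w 0.0074
-0.180 at [-0.1795  0.085 ] z 0.0430 r -0.5 lat -0.1 z 0.0 w 0.0071
-0.175 at [-0.1745  0.0851] z 0.0431 r -1.2 lat 0.1 z 0.8 w 0.0071
-0.170 at [-0.1696  0.0851] z 0.0430 r -1.3 lat -0.4 z -0.2 w 0.0072
-0.165 at [-0.1645  0.0851] z 0.0430 r -0.4 lat -0.4 z -0.1 w 0.0073
-0.160 at [-0.1595  0.0851] z 0.0430 r -1.2 lat 0.3 z 0.9 w 0.0074
-0.155 at [-0.1545  0.085 ] z 0.0431 r -1.2 lat -0.1 z 0.4 w 0.0074
-0.150 at [-0.1496  0.0851] z 0.0430 r -1.1 lat 1.1 z 0.0 w 0.0075
-0.145 at [-0.1445  0.085 ] z 0.0431 r -1.4 lat -0.1 z 0.1 w 0.0075
-0.140 at [-0.1395  0.0851] z 0.0430 r -1.1 lat 0.1 z 0.5 w 0.0072
-0.135 at [-0.1345  0.085 ] z 0.0431 r -0.9 lat -0.3 z -0.2 w 0.0070
-0.130 at [-0.1295  0.085 ] z 0.0430 r -0.6 lat 0.6 z -0.3 w 0.0074
-0.125 at [-0.1246  0.0851] z 0.0431 r -1.2 lat 0.1 z -0.6 w 0.0076
-0.120 at [-0.1196  0.0851] z 0.0431 r -1.4 lat -0.4 z 0.0 w 0.0071
-0.115 at [-0.1145  0.085 ] z 0.0431 r -0.7 lat -0.2 z -0.6 
[... 960 characters left out ...]
78
-0.072 at [-0.0719  0.085 ] z 0.0430 r -1.2 lat -0.2 z 0.7 w 0.0076
-0.071 at [-0.0709  0.085 ] z 0.0430 r -0.8 lat 0.0 z 1.3 w 0.0077
-0.070 at [-0.0699  0.085 ] z 0.0430 r -0.2 lat -1.5 z 0.8 w 0.0072
-0.069 at [-0.0689  0.085 ] z 0.0430 r -0.6 lat -0.2 z 0.1 w 0.0070
-0.068 at [-0.0679  0.085 ] z 0.0430 r -0.2 lat -0.1 z -0.4 w 0.0070
-0.067 at [-0.0669  0.085 ] z 0.0430 r -1.0 lat -1.3 z -0.2 w 0.0074
-0.066 at [-0.0666  0.0849] z 0.0428 r 2.1 lat -0.3 z 1.5 w 0.0072
-0.065 at [-0.0667  0.0849] z 0.0426 r 5.1 lat 0.8 z 3.5 w 0.0073
-0.064 at [-0.0668  0.0848] z 0.0424 r 8.8 lat 0.6 z 5.5 w 0.0074
-0.063 at [-0.0669  0.0848] z 0.0422 r 10.1 lat 1.2 z 6.9 w 0.0072
s -0.06299999999999999
```

Same contact point at the stop. Release and view the whole result before touching the selector.

```bash
python3 - <<'E'
from h import *
manip.servo_line([*d2w([-.0645,.085]),GZ+.0005],rate=.02);manip.hold(.2);drop()
manip.move_to([.46,-.12,.36],ori(np.pi/2));manip.command_gripper(.085);shot("fin1")
E
```

```text
(no output)
```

View pics/fin1.png

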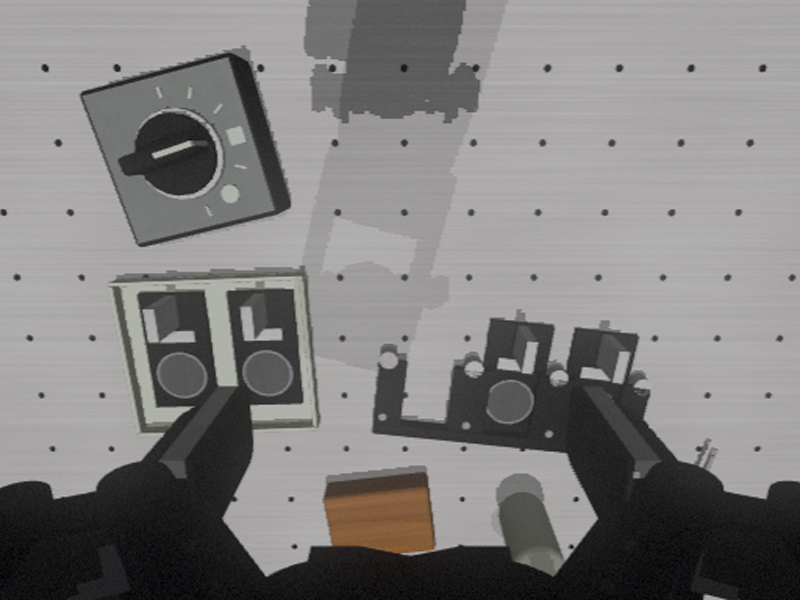

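Both measured carriers lie flat in the tray; the two fresh ones stand equally deep (back corners (489,317)/(554,323) and (574,327)/(638,334), on one line). Now turn to scan.

```bash
python3 - <<'E'
from h import *
f=lambda n,uv,z:[np.round(w2d(p),4).tolist() for p in p2w(n,uv,z)]
print(f("fin1",[(489,317),(554,323),(574,327),(638,334)],.006),f("fin1",[(374,432),(565,452)],.015))
turn(1.5,2.5)
manip.move_to([.46,-.12,.36],ori(np.pi/2));manip.command_gripper(.085);manip.hold(.3);shot("fin2");print(manip.get_time())
E
```

```text
[[-0.0869, -0.0339], [-0.088, 0.0305], [-0.0862, 0.0508], [-0.0862, 0.1151]] [[0.0462, -0.1336], [0.0469, 0.0655]]
w 0.012697582319599035 39.179736971855164
F [-6.7 -3.   7.9] [-0.49  1.15 -0.02]
85.9917
```

View pics/fin2.png

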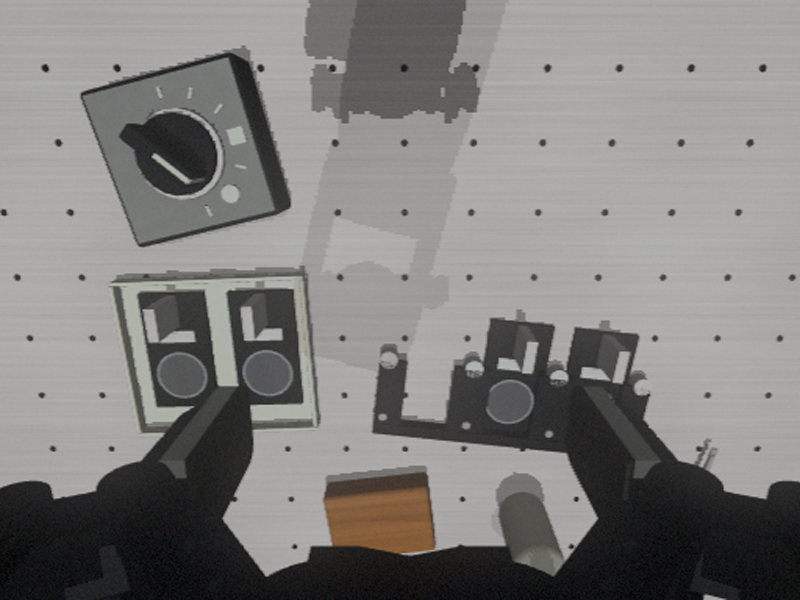

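The pointer line (153,155)→(187,182) now points toward the disc; carriers unchanged. Check its value and hand in.

```bash
python3 - <<'E'
from h import *
b=p2w("fin2",[(187,182),(153,155)],.098);d=b[0]-b[1];v=(D0-np.arctan2(d[1],d[0]))%(2*np.pi);print(v)
if abs(v-2.5)<.2: print(manip.sign_off())
E
```

```text
2.5150343823012715
the job is handed in; nothing more can be done
None
```

The job is handed in: both measured carriers lie flat in the tray, both fresh carriers are home against the dock stop, and the selector is on the round mark (scan), read at 2.52 rad from the last picture. The hand-in call returned no verdict.

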